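Sockets back in the gaps of their rails

TASK

Four sockets were left about the bench after a job: a tall black one, a wide black one, a tall chrome one and a small chrome one. Put each back on the green rail that holds the row of its own kind, standing upright, open end up, in the middle of the empty place. Set them down rather than dropping them, knock none over, and leave the ratchet and the tape roll where they are.

Things in the scene. Friction and masses are not known exactly. Their poses are not given: they have to be found in the camera images.
- socket_tall_black: Loose tall black impact socket: plain round steel cylinder, matt black, 38 mm diameter, 85 mm tall, about 350 g. It stands upright on the bench (z = 0) on its drive end, with the hexagon opening (dark hexagon on the top face) up. Origin at the centre of its underside, z axis up along the socket.
- socket_wide_black: Loose wide black impact socket: plain round steel cylinder, matt black, 50 mm diameter (the widest), 56 mm tall, about 450 g. It stands upright on the bench (z = 0) on its drive end, with the hexagon opening (dark hexagon on the top face) up. Origin at the centre of its underside, z axis up along the socket.
- socket_tall_chrome: Loose tall chrome socket: plain round bright steel cylinder, 30 mm diameter, 78 mm tall, about 200 g. It stands upright on the bench (z = 0) on its drive end, with the hexagon opening (dark hexagon on the top face) up. Origin at the centre of its underside, z axis up along the socket.
- socket_small_chrome: Loose small chrome socket: plain round bright steel cylinder, 26 mm diameter, 38 mm tall (the lowest), about 90 g. It stands upright on the bench (z = 0) on its drive end, with the hexagon opening (dark hexagon on the top face) up. Origin at the centre of its underside, z axis up along the socket.
- rail_tall_black: Fixed green socket rail, 12 mm high, 50 mm wide; four places, 85 mm tall black sockets at 52 mm spacing, sizes growing along its x axis (roughly away from the robot), second place empty: diameters 35 mm before it, 41 and 44 mm after it. Origin at the underside, below the centre of the empty place; x along, y across, z up; flat top 12 mm up. The row is held fast. The missing socket has 12.5 mm or more free to each neighbour.
- rail_wide_black: Fixed green socket rail, 12 mm high, 60 mm wide; three places, 56 mm tall, wide black sockets at 64 mm spacing, sizes growing along its x axis (roughly away from the robot), second place empty: diameters 46 mm before it, 54 mm after it. Origin at the underside, below the centre of the empty place; x along, y across, z up; flat top 12 mm up. The row is held fast. The missing socket has 12 mm or more free to each neighbour.
- rail_tall_chrome: Fixed green socket rail, 12 mm high, 40 mm wide; four places, 78 mm tall chrome sockets at 44 mm spacing, sizes growing along its x axis (roughly away from the robot), second place empty: diameters 28 mm before it, 32 and 34 mm after it. Origin at the underside, below the centre of the empty place; x along, y across, z up; flat top 12 mm up. The row is held fast. The missing socket has 13 mm or more free to each neighbour.
- rail_small_chrome: Fixed green socket rail, 12 mm high, 36 mm wide; four places, 38 mm tall chrome sockets at 40 mm spacing, sizes growing along its x axis (roughly away from the robot), second place empty: diameters 24 mm before it, 28 and 30 mm after it. Origin at the underside, below the centre of the empty place; x along, y across, z up; flat top 12 mm up. The row is held fast. The missing socket has 13 mm or more free to each neighbour.
- ratchet: Bystander: chrome ratchet handle with a black grip, about 210 mm long, lying on the bench; origin under its middle. To be left alone.
- tape_roll: Bystander: roll of yellow masking tape lying flat, 100 mm outside diameter, 25 mm high; origin at the centre of its underside. To be left alone.

How it is judged:
By the outcome, as a careful person would: the job done as asked, in the order asked, and still so for the second after the job is handed in, with the robot touching nothing.
It also fails if it takes over 96 s, if anything falls off the work surface, if the arm or the gripper's body presses on something with over 40 N, if the wrist force passes 120 N, or if a joint passes its speed limit or range.

ROBOT

A 6-joint arm with a two-finger parallel gripper is mounted at the origin on the work surface. World frame = base frame: x ahead of the robot, y to its left, z up, the work surface at z = 0. Lengths are in m, angles in degrees, forces in N, time in s.
With the tool pointing down it reaches from about 0.375 to 0.9 m from the base axis. Payload 3.1 kg.
Tool frame: the origin (TCP) lies between the finger pads; the fingertips stand 19 mm ahead of it and the grasp point (between the pads) is the TCP; y points along the fingers, z is the direction in which the jaws open and shut, and the axes are right-handed (so a half turn about y gives the same grasp; the last joint's range is limited). The gripper opens to 85 mm and grips with 20 to 120 N. Pads are 22 mm wide; open, the fingers measure 114 mm over their backs; the gripper's body (76 mm by 85 mm) begins 54 mm behind the grasp point. The pads swing forward as they close: fully open they stand 13 mm farther back than shut.
Start: joints at [-86.774, 30.224, 82.088, -0, 67.689, -10.227], TCP at [0.145, -0.608, 0.25] pointing down, gripper open.
Joint ranges: [-176.69, 176.69], [-43.24, 126.21], [12.49, 139.97], [-82, 262], [0, 151.66], [-163.58, 163.58]. Speed limits (degrees/s): [159.86, 159.86, 180, 180, 180, 180].

INTERFACE

Orientations are given as [roll, pitch, yaw] about the fixed x, y, z axes, in that order (R = Rz(yaw) Ry(pitch) Rx(roll)).
In Python, from bench import bot, claw, imaging, ticket gives the robot as it stands. Calls block until the motion is done:
- bot.move_pose(position, orientation): joint-space move of the TCP to a pose.
- bot.line_to(position, orientation=None, v=0.15): straight line of the TCP; orientation=None keeps the orientation; v is the mean speed in m/s.
- bot.move_joints(angles): joint-space move.
- claw.grip(opening, squeeze=None): finger opening in m; squeeze is the grip in N (None keeps the last); returns when the fingers have stopped.
- bot.wait(seconds).
- bot.solve_ik(position, orientation): joint angles nearest the present ones, or None.
- imaging.snapshot(name): name is "scene" or "top"; returns a dict with "pixels" (480x640x3 uint8, red, green, blue), "camera_matrix" (3x3 intrinsics, pixels), "rvec" (rotation vector, rad) and "tvec" (3), from world to camera coordinates, as OpenCV has them. Camera axes: x right, y down, z forward; pixel columns grow to the right and rows downward; lengths in m; the calibration is good to about 2 mm. A picture is of the moment at which its call begins. There is no depth.
A pose or a line that the arm cannot do raises bot.MotionError and nothing moves.
- ticket.close_job(): hands the job in, once; it reports no verdict.
Readings, each from a call of its own:
- bot.get_clock(): time.
- bot.get_q(): joint angles.
- bot.get_qvel(): joint speeds.
- bot.get_joint_torque(): joint torques, N m.
- bot.get_tool_pos(): TCP position.
- bot.get_tcp_rot(): TCP orientation.
- bot.get_ft_force(): force on the tool from outside, world axes, zero at the start.
- bot.get_ft_torque(): the same for the moment, N m.
- bot.get_grip_width(): finger opening in m.
Only numpy, scipy, OpenCV 4.12 (cv2) and the standard library are available. Lean on these libraries where they do the work, as an engineer would, in place of code of your own. Each camera call takes 0.05 s, during which the arm holds its last target. There are 200 camera calls.

## Working session

There is one attempt and no reset: what is moved stays moved. The work goes in short steps, each a Python script; the robot and the scene stay as the last script left them, time stands still between calls to the robot, and variables do not carry over. Pictures are saved under pics/ and viewed, about 12 in all and at most 16, crops included, and the job is handed in when it is done.

```bash
mkdir -p pics; ls; python3 - <<'E'
from bench import bot, claw, imaging, ticket
import cv2, numpy as np
for n in("scene","top"):
    s=imaging.snapshot(n); cv2.imwrite(f"pics/{n}0.png",s["pixels"][:,:,::-1]); 
    R=cv2.Rodrigues(np.array(s["rvec"]))[0]; print(n,s["camera_matrix"],-R.T@np.array(s["tvec"]).ravel(),R[2])
print(bot.get_tcp_rot(),bot.get_clock())
E
```

```text
pics
scene [[533.06324564   0.         323.59940607]
 [  0.         533.06324564 238.29608802]
 [  0.           0.           1.        ]] [0.90887826 0.62283169 1.01057843] [-0.30055846 -0.5067158  -0.80802457]
top [[434.81923876   0.         320.6771917 ]
 [  0.         434.81923876 241.52126682]
 [  0.           0.           1.        ]] [0.42168872 0.01452814 0.9370017 ] [ 0.10878687 -0.02158908 -0.99383063]
[-9.01143479e+01  2.00536127e-02 -1.66545799e+02] 0.1
```

View pics/scene0.png

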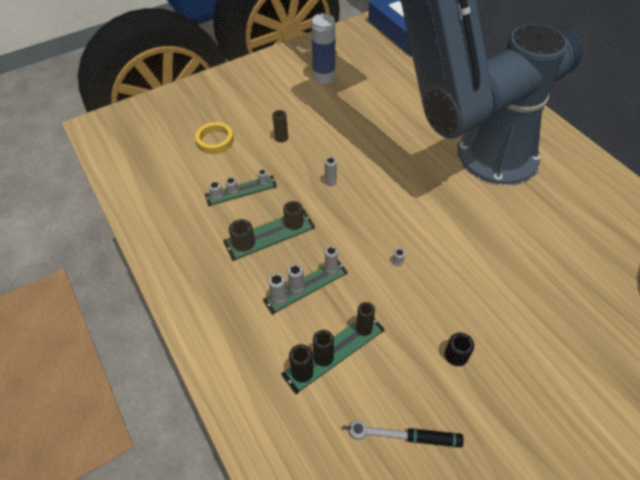

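View pics/top0.png

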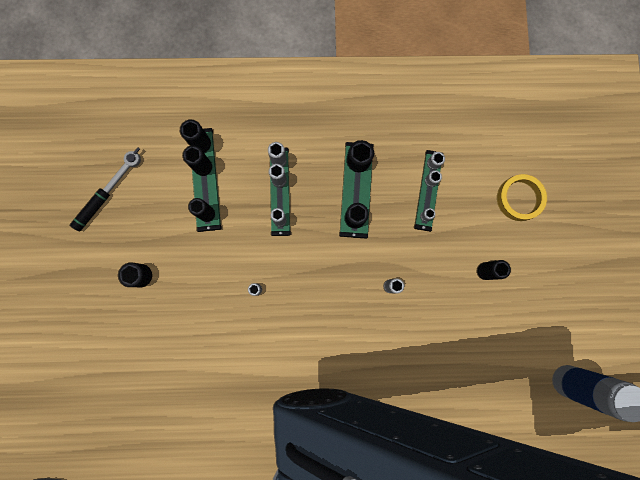

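```bash
cat > vis.py <<'E'
import cv2, numpy as np
from bench import imaging
# name: (seed in top view, diameter, height of top face above bench)
S={'WB':((132,275),.050,.056),'SC':((255,290),.026,.038),'TC':((397,286),.030,.078),'TB':((502,269),.038,.085)}
ROW={'TB':[((197,206),.035),((193,155),.041),((190,130),.044)],'TC':[((277,214),.028),((276,171),.032),((276,149),.034)],
     'WB':[((357,214),.046),((361,153),.054)],'SC':[((430,214),.024),((435,177),.028),((438,158),.030)]}
ITEMS={k:v for k,v in S.items()}
for k,l in ROW.items():
    for i,(s,d) in enumerate(l): ITEMS[f'{k}{i}']=(s,d,S[k][2]+.012)
def cam(s): return np.array(s['camera_matrix']),np.array(s['rvec'],float).ravel(),np.array(s['tvec'],float).ravel()
def cast(s,uv,z):
    K,r,t=cam(s); R=cv2.Rodrigues(r)[0]; c=-R.T@t
    d=R.T@np.linalg.inv(K)@np.array([uv[0],uv[1],1.]); return c+d*(z-c[2])/d[2]
def proj(s,p):
    K,r,t=cam(s); return cv2.projectPoints(np.array([p],float),r,t,K,None)[0].ravel()
U=8
def hole(s,seed,d,z,bad=None):
    """centroid of the dark hexagon, searched inside the projected top face around seed"""
    g=cv2.cvtColor(s['pixels'],cv2.COLOR_RGB2GRAY); c=np.array(seed,float)
    for _ in range(4):
        P=cast(s,c,z); th=np.linspace(0,2*np.pi,40)
        ell=np.array([proj(s,P+d*.46*np.array([np.cos(a),np.sin(a),0])) for a in th])
        o=c-20; big=cv2.warpAffine(g,np.array([[U,0,-o[0]*U],[0,U,-o[1]*U]]),(40*U,40*U),flags=cv2.INTER_CUBIC)
        m=np.zeros_like(big); cv2.fillPoly(m,[np.int32((ell-o)*U)],255)
        v=big[m>0]; t,_=cv2.threshold(v.reshape(-1,1),0,255,cv2.THRESH_OTSU)
        b=((big<=t)&(m>0)).astype(np.uint8)
        n,lab,st,cen=cv2.connectedComponentsWithStats(b)
        k=1+np.argmax(st[1:,4]); c=cen[k]/U+o
    vis=cv2.cvtColor(np.uint8(np.clip(255*(big/255.)**.6,0,255)),cv2.COLOR_GRAY2BGR)
    cs,_=cv2.findContours(np.uint8(lab==k),cv2.RETR_EXTERNAL,cv2.CHAIN_APPROX_NONE); cv2.drawContours(vis,cs,-1,(0,0,255),1)
    cv2.circle(vis,tuple(np.int32((c-o)*U)),3,(0,255,0),-1)
    return c,cast(s,c,z),vis
E
python3 - <<'E'
from vis import *
top,sc=imaging.snapshot('top'),imaging.snapshot('scene')
V={'top':[], 'scene':[]}
for n,(seed,d,z) in ITEMS.items():
    c,P,v=hole(top,seed,d,z); q=proj(sc,P); c2,P2,v2=hole(sc,q,d,z)
    cv2.putText(v,n,(5,30),0,1,(0,255,255),2); V['top'].append(cv2.resize(v,(160,160))); V['scene'].append(cv2.resize(v2,(160,160)))
    print(n,c.round(1),(P[:2]*1000).round(1),'scene',c2.round(1),((P2-P)[:2]*1000).round(1))
for k,l in V.items(): cv2.imwrite(f'pics/m_{k}.png',np.vstack([np.hstack(l[i:i+5]) for i in (0,5,10)]))
E
```

```text
WB [129.4 274.4] [459.1 380.3] scene [461.5 343. ] [-0.4 -1.4]
SC [253.5 289. ] [424.8 134.8] scene [399.1 252. ] [ 0.2 -1.4]
TC [396.6 285.4] [ 425.8 -152.1] scene [330.2 160.1] [-0.1 -1.4]
TB [501.4 269. ] [ 453.7 -359.6] scene [278.9 115.5] [3.5 6. ]
TB0 [196.2 205.9] [588.  237.6] scene [365.9 310. ] [1.4 1.4]
TB1 [191.9 154.4] [691.6 247. ] scene [322.8 338.4] [-0.5 -0.8]
TB2 [190.2 130.6] [740.4 250.9] scene [300.1 354.2] [2.6 0.1]
TC0 [277.  214.2] [570.2  81. ] scene [330.9 250.2] [-0.5 -0.9]
TC1 [276.  170.5] [658.3  82.1] scene [294.7 269.3] [-0.3 -0.8]
TC2 [275.5 149.1] [702.4  82.8] scene [276.  279.1] [-0.7 -1.1]
WB0 [357.2 213.2] [573.3 -79.7] scene [292.3 207.5] [ 0.2 -0.7]
WB1 [361.1 152. ] [700.7 -91.6] scene [240.  227.5] [-0.1 -0.7]
SC0 [429.6 213. ] [ 574.1 -232.4] scene [261.8 171.6] [ 0.2 -0.6]
SC1 [435.2 176. ] [ 652.5 -248. ] scene [230.2 180.2] [ 0.2 -0.6]
SC2 [438.  157.8] [ 691.7 -255.9] scene [214.1 184.5] [ 0.1 -0.7]
```

View pics/m_top.png

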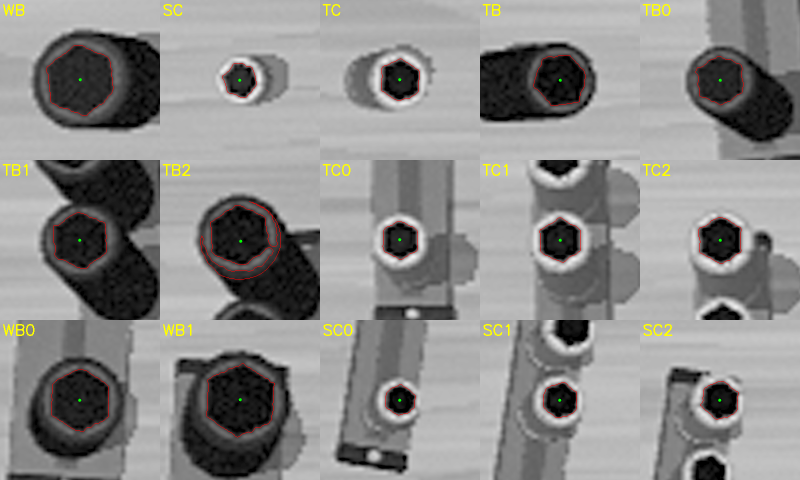

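View pics/m_scene.png

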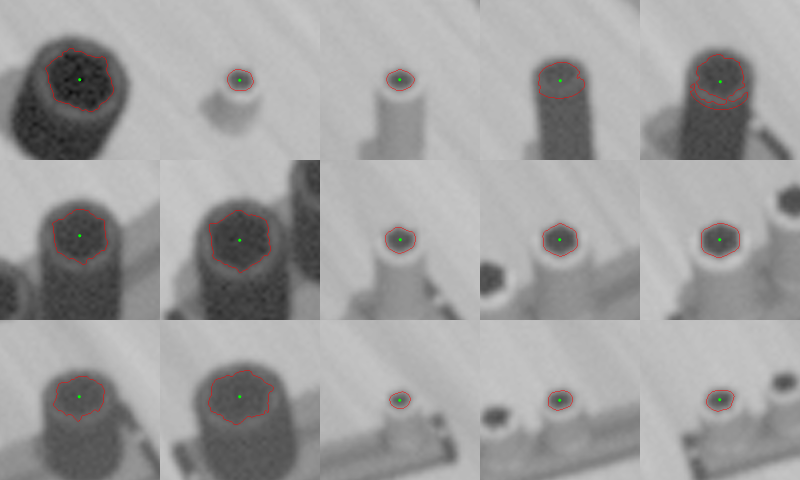

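The top-view mosaic shows clean hexagon centres, and the scene view confirms them within about 1.5 mm. The exception is TB2, where the outline leaked, so I leave it out. I'll place the tall black socket first, then measure the bias.

```bash
cat > act.py <<'E'
from vis import *
from bench import bot, claw
GR={'TB':.046,'WB':.030,'TC':.044,'SC':.023}
# loose position (mm), the neighbours on either side of the empty place
POS={'TB':((453.7,-359.6),(588.,237.6),(691.6,247.)),'WB':((459.1,380.),(573.3,-79.7),(700.7,-91.6)),
     'TC':((425.8,-152.6),(570.2,81.),(658.3,82.1)),'SC':((424.8,134.3),(574.1,-232.4),(652.5,-248.))}
def target(k):
    _,a,b=[np.array(p)/1000 for p in POS[k]]; a,b=a,b
    return (a+b)/2,np.degrees(np.arctan2(*(b-a)[::-1]))
def ori(x,y,z,yaw):
    q=np.array(bot.get_q()); best=None
    for w in (yaw,yaw+180,yaw-180):
        s=bot.solve_ik([x,y,z],[-90,0,w])
        if s is not None:
            c=np.abs(np.array(s)-q).max()
            if best is None or c<best[0]: best=(c,[-90,0,w])
    return best[1]
def rel(s,k):
    """placed socket's offset from the midpoint of its neighbours, along/across rail in mm, one picture"""
    (t,yaw)=target(k); d=S[k][1]; z=S[k][2]+.012
    _,P,v=hole(s,proj(s,[*t,z]),d,z); e=(P[:2]-t)*1000; c,n=np.cos(np.radians(yaw)),np.sin(np.radians(yaw))
    return np.array([c*e[0]+n*e[1],-n*e[0]+c*e[1]]),v
def run(k,off=(0,0),poff=(0,0),src=None):
    p=np.array(src if src is not None else POS[k][0])/1000+np.array(poff)/1000
    t,yaw=target(k); t=t+np.array(off)/1000; h=GR[k]; d=S[k][1]; H=.20
    o=ori(*p,H,yaw); bot.move_pose([*p,H],o); claw.grip(.085,60)
    bot.line_to([*p,h],v=.15); claw.grip(d-.01,60); w=bot.get_grip_width(); print(k,'width',w,'t',bot.get_clock())
    bot.line_to([*p,H],v=.2)
    o=ori(*t,H,yaw); bot.move_pose([*t,H],o); print('held',bot.get_grip_width())
    bot.line_to([*t,.012+h+.015],v=.15); bot.line_to([*t,.012+h+.001],v=.04)
    f0=bot.get_ft_force()[2]
    for i in range(8):
        z=.012+h+.0005-.0005*i; bot.line_to([*t,z],v=.02); f=bot.get_ft_force()[2]-f0
        if f>3: break
    print('down z-h',z-h,'f',f,'pos',np.round(bot.get_tool_pos(),4))
    claw.grip(d+.018); bot.line_to([*t,H],v=.2); print('t',bot.get_clock())
E
python3 - <<'E'
from act import *
run('TB')
s=imaging.snapshot('top'); e,v=rel(s,'TB'); print('TB off',e)
q=bot.get_q(); print(q)
cv2.imwrite('pics/tb.png',np.hstack([s['pixels'][100:300,80:330,::-1].repeat(2,0).repeat(2,1),cv2.resize(v,(300,400))]))
E
```

```text
TB width 0.037022182042255304 t 3.575
held 0.03675459764744412
down z-h 0.012499999999999997 f 3.1530671604811165 pos [0.6398 0.2423 0.0588]
t 9.675
TB off [ 2.72287958 -0.74455685]
[1.14020637e+01 3.79860268e+01 7.56809178e+01 9.80794749e-04
 6.65351867e+01 9.62217835e+01]
```

View pics/tb.png

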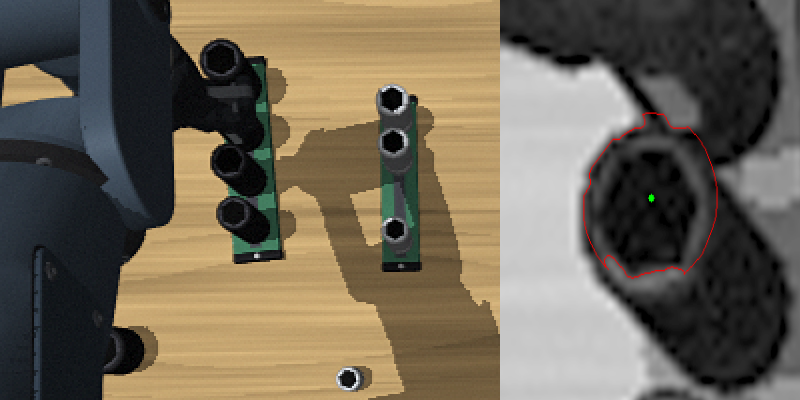

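The tall black socket stands in its place. The automatic offset is unreliable because the arm's shadow made the outline leak. I'll place the wide black one and re-measure both with the arm clear.

```bash
python3 - <<'E'
from act import *
run('WB')
p=POS['TC'][0]; bot.move_pose([p[0]/1000,p[1]/1000,.2],ori(p[0]/1000,p[1]/1000,.2,target('TC')[1]))
s=imaging.snapshot('top'); c=imaging.snapshot('scene'); vs=[]
for k in ('TB','WB'):
    e,v=rel(s,k); e2,v2=rel(c,k); print(k,e,'scene',e2); vs+=[v,v2]
cv2.imwrite('pics/tbwb.png',np.hstack([cv2.resize(v,(200,200)) for v in vs]))
E
```

```text
WB width 0.04855041244017338 t 12.7417
held 0.048730903730544034
down z-h 0.012499999999999997 f 3.7862698222493427 pos [ 0.6371 -0.0857  0.043 ]
t 18.6583
TB [0.35424772 0.55392086] scene [-0.1510933 -0.7473655]
WB [-0.35501347  0.11221921] scene [-0.30466732 -0.74916662]
```

View pics/tbwb.png

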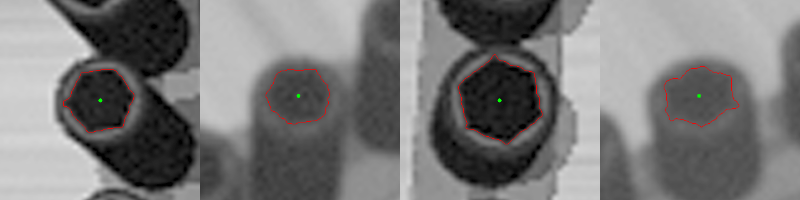

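Tall black and wide black are both within about 0.6 mm of the middle in the top view. The scene view is offset by a constant of about −0.7 mm, so it agrees. Next are the two chrome ones.

```bash
python3 - <<'E'
from act import *
run('TC'); run('SC')
bot.move_joints([-86.774,30.224,82.088,0,67.689,-10.227])
s=imaging.snapshot('top'); c=imaging.snapshot('scene')
for k in POS:
    print(k,rel(s,k)[0].round(2),'scene',rel(c,k)[0].round(2))
print(bot.get_clock(),bot.get_ft_force())
a=s['pixels'][100:340,40:580,::-1]; b=c['pixels'][80:480,150:500,::-1]
cv2.imwrite('pics/fin.png',cv2.resize(a,(800,356))); cv2.imwrite('pics/fin2.png',cv2.resize(b,(525,600)))
E
```

```text
TC width 0.028807157936110828 t 21.9583
held 0.02877239600723454
down z-h 0.011999999999999997 f 6.010148424539741 pos [0.6142 0.0816 0.0566]
t 27.2417
SC width 0.024624459732417225 t 30.425
held 0.024822586031232725
down z-h 0.012000000000000004 f 5.027057701263513 pos [ 0.6132 -0.2402  0.0355]
t 36.4583
TB [0.33 0.51] scene [ 0.13 -0.51]
WB [2.22 0.32] scene [0.38 1.93]
TC [0.01 0.43] scene [-0.28 -0.52]
SC [-0.28  0.18] scene [ 0.05 -0.54]
38.7 [ 0.05846594 -0.50747649  0.17866155]
```

View pics/fin.png

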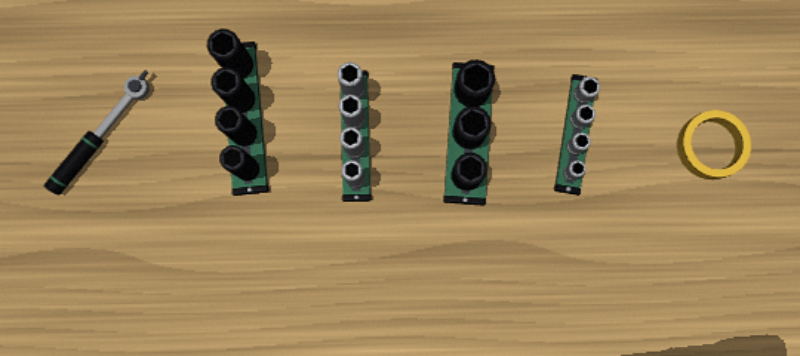

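View pics/fin2.png

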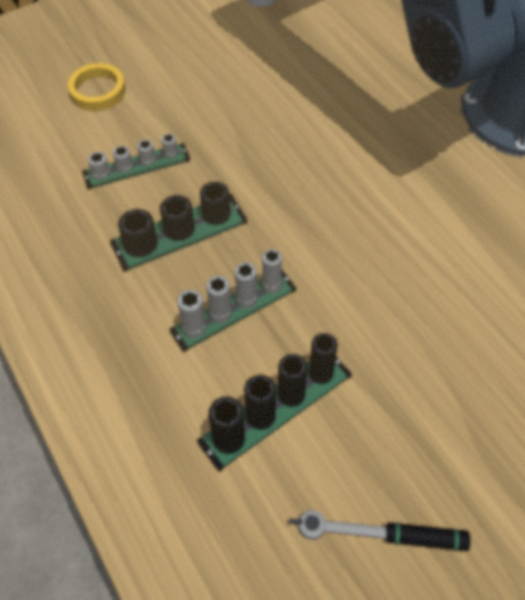

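All four stand in their rows. The wide black reading jumped from −0.36 to 2.2 mm, so I'll check whether that is the outline leaking or the socket moving.

```bash
python3 - <<'E'
from act import *
s=imaging.snapshot('top'); c=imaging.snapshot('scene'); vs=[]
for im in (s,c):
    e,v=rel(im,'WB'); vs.append(cv2.resize(v,(320,320)))
    t,yaw=target('WB'); z=.068
    # fixed low threshold instead of Otsu, inner 0.36 d
    g=cv2.cvtColor(im['pixels'],cv2.COLOR_RGB2GRAY); P=np.array([*t,z])
    uv=proj(im,P); x,y=np.int32(uv.round()); print(e); print(g[y-12:y+13:2,x-14:x+15:2] if im is s else '')
cv2.imwrite('pics/wb.png',np.hstack(vs))
E
```

```text
[-0.35228318  0.09847339]
[[ 80  84  86  86  13   9  10  10   2   2  15  43  85  68 151]
 [ 84  85  85  86  76  25  21  20  13  25  83  86  86  54 152]
 [ 82  81  86  55  18  32  36  41  57  32  19  60  87  66 143]
 [ 85  81  55  20  59  26   6   3   0  13  61  18  83  56 149]
 [ 87  87  20  56  13   8   7   2   8   7   0  37  13  78 154]
 [ 83  37  18  17   5   6   6   7   6   5   5  53  19  78 152]
 [ 85  22  29  31   6   6   9  10   9   6   4  24  29  37 140]
 [ 89   7  18  47   1   9  11   4   7   4   6  25  28  57  83]
 [ 69   5  20  60   7   8   8   4   5   4   9  25  17  78  80]
 [ 40   4  16  39   8   8   6   9   6   0  40  36   8  81  82]
 [ 49   7   7  17  28  61  31   6   2  58  43  21  35  77  77]
 [ 68   3   0   6  16  22  29  33  32  18  16   0  48  85  82]
 [ 88  20   6   5   5   8  13  18  16  15   1  47  48  73 132]]
[0.69371255 2.05434087]
```

View pics/wb.png

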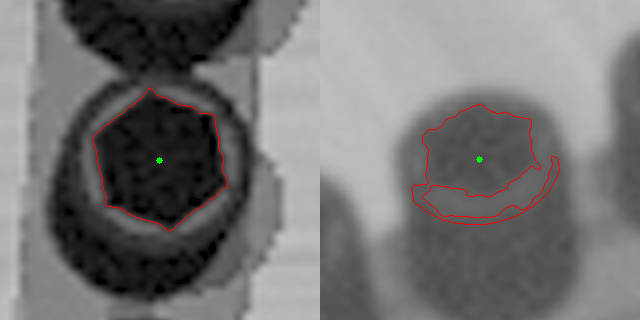

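The jump was a leaking outline. A clean hexagon in the top view gives −0.35 / 0.10 mm, the same as just after placing. Handing in.

```bash
python3 -c "
from bench import bot,ticket
bot.wait(0.3); print(bot.get_clock()); ticket.close_job()"
```

```text
39.1
the job is handed in; nothing more can be done
```

All four sockets are back on their own rails, upright and open end up. I placed them in the listed order: tall black, wide black, tall chrome, small chrome. Each was lowered until the wrist force showed light contact (3–6 N) before release. I handed the job in at 39.1 s with the arm clear.

- **Centring:** the last top-view checks put every socket within about 0.6 mm of the middle between its neighbours. The pictures show the rows complete, and the ratchet and tape roll look untouched.
- **Readings that disagreed:**
  - The scene camera differs from the top camera by a steady 0.5–1 mm or so across the rails.
  - Three offset readings were bad because the hexagon outline leaked into shadow or the socket's side: tall black just after release (2.7 mm), and wide black once in the top view (2.2 mm) and twice in the scene view (about 2 mm). Clean top-view outlines taken afterwards gave 0.6 mm or less for both.

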